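# Pack puffed-rice eggs into deep gift tins

### The job

First swing the work lamp off the cooling tray, right round to the robot's right so that it stays there out of the way. Then lower both pale rice eggs gently into the long red tin and the dark one into the square blue tin, standing on their feet. They crumble, so set them down softly instead of dropping them, and leave the tins and everything else where it is.

Things in the scene. Friction and masses are not known exactly. Their poses are not given: they have to be found in the camera images.
- pale_egg_a: Pale straw-coloured egg of puffed rice standing blunt end down on a flat foot: round about its own z axis, 81 mm tall, foot 32 mm across, 64 mm across at its widest (a straight band from 36 to 50 mm above the foot), tapering to a rounded top; 50 to 100 g. Origin at the centre of its foot, z up through its tip. Starts on the cooling tray (wooden, 5 mm floor, 22 mm rim).
- pale_egg_b: The other pale straw-coloured egg of puffed rice standing blunt end down on a flat foot: round about its own z axis, 81 mm tall, foot 32 mm across, 64 mm across at its widest (a straight band from 36 to 50 mm above the foot), tapering to a rounded top; 50 to 100 g. Origin at the centre of its foot, z up through its tip. Starts on the cooling tray (wooden, 5 mm floor, 22 mm rim).
- dark_egg: Dark, nearly black sesame egg of puffed rice standing blunt end down on a flat foot: round about its own z axis, 81 mm tall, foot 32 mm across, 64 mm across at its widest (a straight band from 36 to 50 mm above the foot), tapering to a rounded top; 50 to 100 g. Origin at the centre of its foot, z up through its tip. Starts on the cooling tray (wooden, 5 mm floor, 22 mm rim).
- long_tin: Open red oblong gift tin with a brass rim, loose on the table. Outside 160 mm along its x, 204 mm along its y, 90 mm high; walls and floor 4 mm (inside 152 x 196 mm, 86 mm deep). Origin at the centre of its underside.
- square_tin: Open blue square gift tin with a brass rim, loose on the table. Outside 160 x 160 mm, 90 mm high; walls and floor 4 mm (inside 152 x 152 mm, 86 mm deep). Origin at the centre of its underside.
- lamp_arm (a joint): Swivel of the lamp, stiff: it stays where it is left. About 2 N at the handle turns it. 0 = the arm points from its stand straight back towards the robot (-x); positive = swung towards the robot's right (-y); rad; stops at -1.0 and 1.3. Starts between -0.75 and -0.1.
- lamp_handle (a point): Middle of the upright orange handle on the lamp's white head: a 22 mm round pin whose top is 20 mm above this point and foot, on the head, 33 mm below it. Head 90 mm across, 28 mm thick, its underside 199 mm above the table. The upright swivel axis, in the slim post (36 mm across) at the back, is at handle + 0.22 * (cos j, sin j) in world x, y, where j is lamp_arm.
- rice_bar_a: Bystander: pale rice bar 80 x 45 x 35 mm (x, y, z) on the tray. Origin at the centre of its underside.
- rice_bar_b: Bystander: the other pale rice bar, 80 x 45 x 35 mm, on the tray. Origin at the centre of its underside.
- jar: Bystander: amber jar with a red cap, 54 mm across, 100 mm tall, on the tray. Origin at the centre of its underside.
- bowl: Bystander: steel bowl 140 mm across, 55 mm high, to the back right. Origin at the centre of its underside.
- spatula: Bystander: spatula 250 mm long lying on the left near the robot.
- rice_pack: Bystander: wrapped pack 100 x 140 x 50 mm on the left. Origin at the centre of its underside.

How it is judged:
By the outcome, as a careful person would: the job done as asked, in the order asked, and still so for the second after the job is handed in, with the robot touching nothing.
It also fails if it takes over 72 s, if anything falls off the work surface, if the arm or the gripper's body presses on something with over 40 N, if the wrist force passes 120 N, or if a joint passes its speed limit or range.

### The arm

A 6-joint arm with a two-finger parallel gripper is mounted at the origin on the work surface. World frame = base frame: x ahead of the robot, y to its left, z up, the work surface at z = 0. Lengths are in m, angles in rad, forces in N, time in s.
With the tool pointing down it reaches from about 0.25 to 0.725 m from the base axis. Payload 4 kg.
Tool frame: the origin (TCP) lies on the centre line of the jaws, within the pads' length; the fingertips stand 22 mm ahead of it and the grasp point (between the pads) lies 3 mm ahead of it (bot.tip_reach is the distance from the TCP to the fingertips, in m); z points along the fingers, y is the line along which they close (so a half turn about z gives the same grasp; the last joint's range is limited). The gripper opens to 85 mm and grips with 20 to 120 N. Pads are 22 mm wide; open, the fingers measure 114 mm over their backs; the gripper's body (76 mm by 85 mm) begins 54 mm behind the grasp point. The pads swing forward as they close: fully open they stand 13 mm farther back than shut.
Start: joints at [-1.13, 0.241, 0.005, 1.335, 0, 1.571], TCP at [0.213, -0.452, 0.253] pointing down, gripper open.
Joint ranges: [-2.72, 2.72], [-1.05, 1.87], [-1.09, 1.28], [-1.99, 2.15], [-1.42, 1.44], [-3.14, 3.14]. Speed limits (rad/s): [2.79, 2.79, 3.14, 3.14, 3.14, 3.14].

### API

Orientations are given as a unit quaternion [x, y, z, w].
In Python, from workcell import bot gives the robot as it stands. The module is installed in compiled form; this text tells all that it offers.
- The arm moves only by the tool apply_moves, never from a script. Its argument "commands" is a list of rows, each a list of 4 numbers: the shift along the tool's x, y, z scaled (see below), then the turn about the tool's z scaled (see below). In form: [[tx, ty, tz, roll], ...]. A call has exactly 5 rows; each row shifts and turns the commanded pose from where the row before left it, along the tool's axes as they then stand; what a row does not reach is not made up. The controller multiplies each number of a shift by 20 mm and each number of a turn by 60 degrees. A row lasts 1/12 s, in which the tool goes at most 41.7 mm and 7.16 degrees, less where a joint would pass 70% of its speed; a pose out of reach is approached as far as the arm can. A call with a number of a shift or a turn outside -1 to 1 is refused whole. A call with a gripper value outside its range is refused whole. "claw" is the closure, from 0 (fully open) to 1 (shut), set as the call begins (left out, the last holds). The fingers move at their own pace and stop on an object; the grip force is fixed at half the most. Time passes only in rows, so rows that do not move let the fingers close, or fill a call up. It gives the time, the measured TCP pose, the force, the opening and the grip force at its end, in the units of the state.
- bot.get_obs(): the state, without advancing time (a new reading comes with each control period).
- bot.camera(name): name is "scene" or "side" or "wrist"; returns a dict with "image" (480x640x3 uint8, blue, green, red), "camera_matrix" (3x3 intrinsics, pixels), "R" (3x3) and "t" (3): a world point X has camera coordinates R X + t. Camera axes: x right, y down, z forward; pixel columns grow to the right and rows downward; lengths in m; the calibration is good to about 2 mm. A picture is of the moment at which its call begins. There is no depth.
- bot.job_done(): hands the job in; it is judged then, once.
The state is a dict: "clock": time; "joint_pos": joint angles; "joint_vel": joint speeds; "tau": joint torques, N m; "eef_pos": TCP position; "tool_rot": TCP orientation; "ft_force": force on the tool from outside, world axes, zero at the start; "ft_torque": the same for the moment, N m; "grip_width": finger opening in m; "grasp_force": force on a finger pad.
Only numpy, scipy, OpenCV 4.12 (cv2) and the standard library are available. Lean on these libraries where they do the work, as an engineer would, in place of code of your own. Each camera call takes 0.05 s, during which the arm holds its last target. There are 200 camera calls.

## Working session

There is one attempt and no reset: what is moved stays moved. The work goes in short steps, Python scripts to look and compute and a tool call to move; the robot and the scene stay as the last step left them, time stands still between calls to the robot, and variables do not carry over. Pictures are saved under pics/ and viewed, at most 10 in all, crops included, and the job is handed in when it is done.

Besides the shell and the picture viewer there is one more tool, called after "Call:" as name(argument=value, ...), one argument or row to a line, values as JSON. apply_moves: Moves the arm, as the interface text tells. Shifts and turns lie within -1 to 1; 1 stands for 20 mm of shift or 60 degrees of turn. Its arguments: {"type":"object","properties":{"commands":{"type":"array","items":{"type":"array","items":{"type":"number","minimum":-1,"maximum":1}}},"claw":{"type":"number"}},"required":["commands"]}

```bash
mkdir -p pics
cat > h.py <<'E'
import numpy as np, cv2
from workcell import bot
def px(c,X):
    p=c["camera_matrix"]@(c["R"]@np.array(X,float)+c["t"]); return p[:2]/p[2]
def ray(c,u,v,z):
    d=c["R"].T@np.linalg.solve(c["camera_matrix"],[u,v,1]); o=-c["R"].T@c["t"]
    return o+d*(z-o[2])/d[2]
E
python3 - <<'E'
from h import *
import pickle
for n in("scene","side"):
    c=bot.camera(n); cv2.imwrite(f"pics/{n}0.png",c["image"]); pickle.dump(c,open(n+"0.pkl","wb"))
    print(n,-c["R"].T@c["t"],c["R"][2])
o=bot.get_obs(); print({k:np.round(v,3) for k,v in o.items()})
E
```

```text
scene [1.39355006 0.79203259 1.16774784] [-0.56970644 -0.46522972 -0.67749235]
side [0.03102396 0.58372313 0.81858498] [ 0.51069223 -0.51437583 -0.68892013]
{'clock': np.float64(0.1), 'joint_pos': array([-1.13 ,  0.241,  0.004,  1.335,  0.   ,  1.571]), 'joint_vel': array([ 0.001, -0.001,  0.003,  0.001, -0.   , -0.002]), 'tau': array([-1.0000e-03, -3.7314e+01,  2.5301e+01,  1.1000e-02, -0.0000e+00,
        0.0000e+00]), 'eef_pos': array([ 0.213, -0.452,  0.253]), 'tool_rot': array([ 0.976,  0.219, -0.   , -0.001]), 'ft_force': array([-0.041, -0.008, -0.625]), 'ft_torque': array([-0.013,  0.002,  0.02 ]), 'grasp_force': np.float64(0.0), 'grip_width': np.float64(0.085)}
```

View pics/scene0.png

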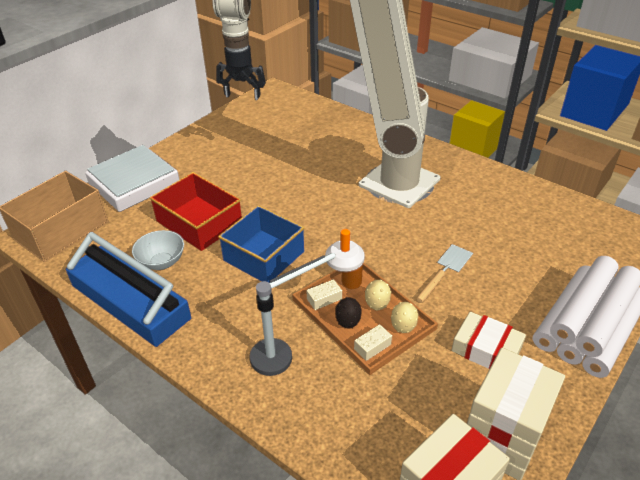

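View pics/side0.png

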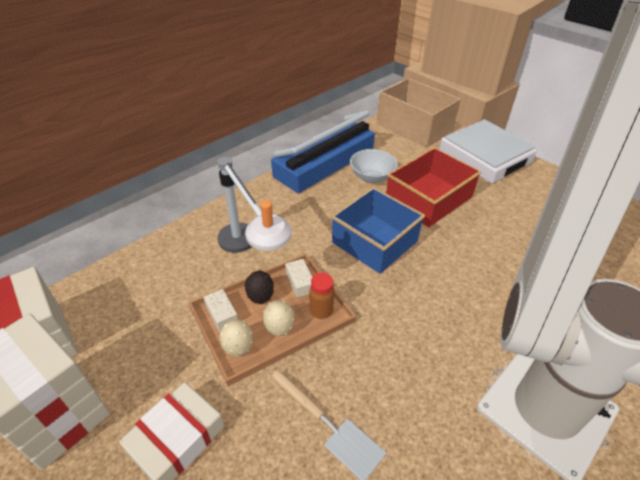

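The scene view shows the lamp head at (347,255) over the tray, and the eggs at (348,313), (378,295) and (404,318). The red tin is near (196,210) and the blue tin near (262,242). The side view shows the eggs at (260,287), (279,318) and (236,338), with the handle at (267,213).

```bash
cat > m.py <<'E'
from h import *
import pickle
from scipy.optimize import minimize, least_squares
C=[pickle.load(open(n+"0.pkl","rb")) for n in("scene","side")]
def tri(ps):
    f=lambda X:np.concatenate([px(c,X)-p for c,p in zip(C,ps)])
    r=least_squares(f,[.5,0,.1]); return r.x,np.abs(r.fun).max()
def comp(m,near):
    n,l,s,ce=cv2.connectedComponentsWithStats(m.astype(np.uint8))
    k=1+np.argmin([np.hypot(*(ce[i]-near))+(1e4 if s[i][4]<25 else 0) for i in range(1,n)])
    return l==k,ce[k],s[k]
hsv=[cv2.cvtColor(c["image"],cv2.COLOR_BGR2HSV).astype(int) for c in C]
# orange handle
ps=[]
for h,nr in zip(hsv,[(345,240),(267,213)]):
    m=(h[...,0]>=6)&(h[...,0]<=16)&(h[...,1]>215)&(h[...,2]>150)
    _,ce,s=comp(m,nr); ps.append(ce); print("handle px",ce.round(1),s)
print("handle",tri(ps))
def hull(P): 
    return cv2.convexHull(np.array(P,np.float32))
def fit(pts,masks,x0,names):
    hs=[cv2.convexHull(np.argwhere(m)[:,::-1].astype(np.float32)) for m in masks]
    def cost(x):
        s=0
        for c,hh in zip(C,hs):
            q=hull([px(c,p) for p in pts(x)])
            i=cv2.intersectConvexConvex(q,hh)[0]; s+=1-i/(cv2.contourArea(q)+cv2.contourArea(hh)-i)
        return s
    r=min((minimize(cost,[*x0,*y],method="Nelder-Mead",options=dict(initial_simplex=None,xatol=1e-4,fatol=1e-5,maxiter=600)) for y in ([[0.],[.4],[-.4]] if names else [[]])),key=lambda r:r.fun)
    return r.x.round(4),round(r.fun,3)
def box(a,b,h):
    def f(x):
        c,s=np.cos(x[2]),np.sin(x[2])
        return [[x[0]+c*u-s*v,x[1]+s*u+c*v,z] for u in(-a/2,a/2) for v in(-b/2,b/2) for z in(0,h)]
    return f
def egg(x):
    P=[]
    for r,z in[(16,0),(25,12),(30,25),(32,36),(32,50),(29,60),(22,71),(12,78.5),(0,81)]:
        for t in np.linspace(0,2*np.pi,24,endpoint=False): P.append([x[0]+r/1e3*np.cos(t),x[1]+r/1e3*np.sin(t),.005+z/1e3])
    return P
def tm(h,red,nr):
    H=h[...,0]
    m=((H<5)|(H>174))&(h[...,1]>150)&(h[...,2]>50) if red else (H>98)&(H<120)&(h[...,1]>130)&(h[...,2]>40)
    m=cv2.morphologyEx(m.astype(np.uint8),cv2.MORPH_CLOSE,np.ones((5,5)))
    m=cv2.morphologyEx(m,cv2.MORPH_OPEN,np.ones((3,3)))
    m,_,s=comp(m,nr); print(s); return cv2.dilate(m.astype(np.uint8),np.ones((3,3)))>0
if __name__=="__main__":
    print("long",fit(box(.16,.204,.09),[tm(hsv[0],1,(196,210)),tm(hsv[1],1,(432,185))],ray(C[0],196,210,.05)[:2],1))
    print("square",fit(box(.16,.16,.09),[tm(hsv[0],0,(262,242)),tm(hsv[1],0,(377,230))],ray(C[0],262,242,.05)[:2],1))
    out=[]
    E={}
    for n,a,b in[("dark",(348,313),(260,287)),("pA",(378,295),(279,318)),("pB",(404,318),(236,338)),("jarcap",(352,270),(322,283)),("bar1",(324,294),(300,278)),("bar2",(374,342),(220,309))]:
        print(n,tri([a,b])[0].round(3),round(tri([a,b])[1],1)); E[n]=tri([a,b])[0]
    for c,(x0,y0) in zip(C,[(285,215),(185,245)]):
        im=c["image"].copy()
        big=cv2.resize(im[y0:y0+160,x0:x0+170],None,fx=2.35*1.0,fy=2.35*1.0*1.5,interpolation=cv2.INTER_CUBIC)
        big=cv2.resize(im[y0:y0+160,x0:x0+170],(400,376),interpolation=cv2.INTER_CUBIC)
        for n in("dark","pA","pB"):
            x=E[n]; q=hull([px(c,p) for p in egg(x)]).reshape(-1,2)
            cv2.polylines(big,[((q-[x0,y0]+.5)*2.353).astype(int)],True,(0,0,255),1)
        out.append(big)
    cv2.imwrite("pics/eggs.png",np.hstack(out))
E
python3 m.py
```

```text
handle px [344.7 240.8] [341 229   9  22 141]Traceback (most recent call last):
  File "m.py", line 17, in <module>
    _,ce,s=comp(m,nr); ps.append(ce); print("handle px",ce.round(1),s)
           ~~~~^^^^^^
  File "m.py", line 10, in comp
    k=1+np.argmin([np.hypot(*(ce[i]-near))+(1e4 if s[i][4]<25 else 0) for i in range(1,n)])
        ~~~~~~~~~^^^^^^^^^^^^^^^^^^^^^^^^^^^^^^^^^^^^^^^^^^^^^^^^^^^^^^^^^^^^^^^^^^^^^^^^^^
    return _wrapfunc(a, 'argmin', axis=axis, out=out, **kwds)
    return _wrapit(obj, method, *args, **kwds)
    result = getattr(arr, method)(*args, **kwds)
ValueError: attempt to get argmin of an empty sequence
```

```bash
sed -i 's/h\[...,1\]>215)&(h\[...,2\]>150)/h[...,1]>160)\&(h[...,2]>140)/; s/<=16/<=18/' m.py; python3 m.py; python3 -c "
from m import *
print(hsv[1][205:222:4,267])" | tail -5
```

```text
handle px [344.7 239.1] [340 228  11  24 205]
handle px [266.6 213.1] [261 202  11  24 201]
handle (array([0.56196939, 0.19457212, 0.25662505]), np.float64(0.011719394497305302))
[ 153  175   88   75 4097]
[ 387  150   90   76 4076]
long (array([ 0.5299, -0.3638, -0.0459]), np.float64(0.083))
[ 222  208   82   74 4028]
[ 339  191   79   53 2273]
square (array([ 0.5222, -0.1102,  0.0284]), np.float64(0.51))
dark [0.579 0.22  0.043] 0.4
pA [0.486 0.245 0.044] 0.4
pB [0.51  0.337 0.043] 0.1
jarcap [0.471 0.142 0.073] 4.3
bar1 [0.55  0.125 0.023] 0.0
bar2 [0.603 0.314 0.027] 0.5
[[ 13 164 240]
 [ 12 175 198]
 [ 12 178 191]
 [ 12 173 199]
 [ 12 174 199]]
```

View pics/eggs.png

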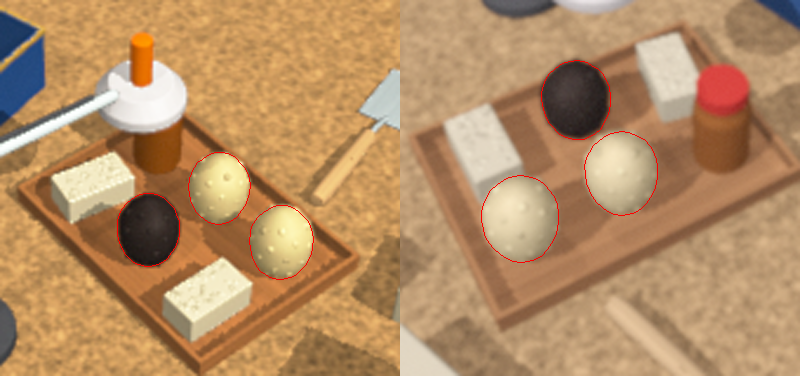

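The red outlines match all three eggs, so the triangulated egg positions hold: dark (0.579, 0.220), A (0.486, 0.245), B (0.510, 0.337). The handle centroid at z 0.257 agrees with the expected 0.2535. The square tin's side mask was broken, so I'll refit it and find the lamp post.

Run:
```python
from m import *
ms=[]
for h,(u,v) in zip(hsv,[(262,242),(377,230)]):
    m=((h[...,0]>95)&(h[...,0]<125)&(h[...,1]>90)&(h[...,2]>25))
    w=np.zeros(m.shape,bool); w[v-42:v+42,u-48:u+48]=1
    m=(m&w).astype(np.uint8); m=cv2.morphologyEx(m,cv2.MORPH_OPEN,np.ones((3,3)))
    m=cv2.morphologyEx(m,cv2.MORPH_CLOSE,np.ones((9,9)))
    m,_,s=comp(m,(u,v)); print(s); ms.append(cv2.dilate(m.astype(np.uint8),np.ones((3,3)))>0)
print(fit(box(.16,.16,.09),ms,[.522,-.11],1))
p,e=tri([(264,290),(226.5,170)]); print("post",p,e); hd=tri(ps)[0]
print("j by post",np.arctan2(*(p-hd)[[1,0]]),np.hypot(*(p-hd)[:2]))
ov=[C[0]["image"].copy(),C[1]["image"].copy()]
for c,im in zip(C,ov):
    for b,x in[(box(.16,.204,.09),(.5299,-.3638,-.0459)),(box(.16,.16,.09),fit(box(.16,.16,.09),ms,[.522,-.11],1)[0])]:
        P=[px(c,q) for q in b(x)]
        for i in[(1,3),(3,7),(7,5),(5,1),(0,1),(2,3),(4,5),(6,7)]: cv2.line(im,*[tuple(int(v*16) for v in P[k]) for k in i],(0,255,0),1,0,4)
cv2.imwrite("pics/t.png",np.hstack([cv2.resize(ov[0][165:290,140:320],(400,278)),cv2.resize(ov[1][140:280,320:490],(400,329))[:278]]))
```

```text
handle px [344.7 239.1] [340 228  11  24 205]
handle px [266.6 213.1] [261 202  11  24 201]
handle (array([0.56196939, 0.19457212, 0.25662505]), np.float64(0.011719394497305302))
[ 221  208   83   74 4071]
[ 333  191   87   81 4577]
(array([ 0.5219, -0.1115,  0.0371]), np.float64(0.056))
post [0.76970678 0.13912147 0.22617609] 1.1747866582018673
j by post -0.2608451120878393 0.21501069175228427
```

View pics/t.png

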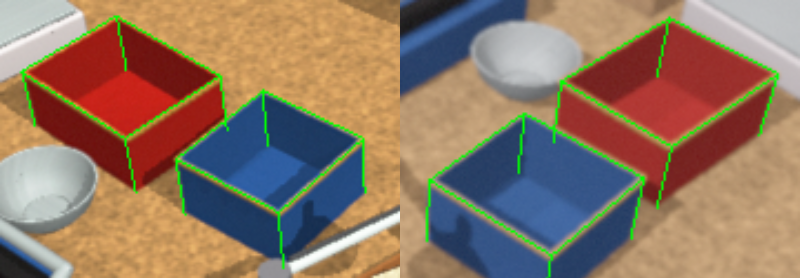

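Call:
apply_moves(
  commands=[
    [0, 0, -0.5, 0.1],
    [0, 0, -0.5, 0.1],
    [0, 0, -0.5, 0.1],
    [0, 0, -0.5, 0.1],
    [0, 0, -0.5, 0],
  ],
  claw=0.5,
)

```text
clock: 0.52
eef_pos: [0.2132, -0.4519, 0.3032]
tool_rot: [1.0, 0.009, -0.0, -0.001]
ft_force: [1.0, -0.0, 0.2]
grip_width: 0.0426
grasp_force: 0.0
```

```bash
python3 -c "
from h import *
o=bot.get_obs();print(o['clock'],o['joint_pos'].round(3),o['tool_rot'].round(3),o['eef_pos'].round(3),o['grip_width'],bot.tip_reach)"
```

```text
0.5167 [-1.13   0.225  0.115  1.461  0.     1.993] [ 1.     0.009 -0.    -0.001] [ 0.213 -0.452  0.303] 0.04255501599725036 0.022
```

The outlines sit on both tins' rims, so long tin (0.530, -0.364) with yaw -0.046, and square tin (0.522, -0.1115) with yaw 0.037. Lamp j is about -0.26. Next I turn the tool and then move to above the handle.

Call:
apply_moves(
  commands=[
    [0, 0, -0.06, -0.109],
    [0, 0, -0.06, -0.109],
    [0, 0, -0.06, -0.109],
    [0, 0, -0.06, -0.109],
    [0, 0, -0.06, -0.109],
  ],
  claw=0.4,
)

```text
clock: 0.93
eef_pos: [0.2132, -0.4519, 0.3088]
tool_rot: [0.956, 0.295, -0.0, -0.001]
ft_force: [0.4, 0.2, -0.7]
grip_width: 0.051
grasp_force: 0.0
```

Call:
apply_moves(
  commands=[
    [0, 0, -0.06, -0.109],
    [0, 0, -0.06, -0.109],
    [0, 0, -0.06, -0.109],
    [0, 0, -0.06, -0.109],
    [0, 0, -0.06, -0.109],
  ],
)

```text
clock: 1.35
eef_pos: [0.2132, -0.4519, 0.3148]
tool_rot: [0.834, 0.552, 0.0, -0.001]
ft_force: [0.3, 0.7, 0.2]
grip_width: 0.0514
grasp_force: 0.0
```

Call:
apply_moves(
  commands=[
    [0, 0, -0.06, -0.109],
    [0, 0, -0.06, -0.109],
    [0, 0, -0.06, -0.109],
    [0, 0, -0.06, -0.109],
    [0, 0, -0.06, -0.109],
  ],
)

```text
clock: 1.77
eef_pos: [0.2132, -0.4519, 0.3208]
tool_rot: [0.645, 0.764, 0.0, -0.001]
ft_force: [1.1, -0.5, 0.4]
grip_width: 0.0506
grasp_force: 0.0
```

Call:
apply_moves(
  commands=[
    [0, 0, -0.06, -0.109],
    [0, 0, -0.06, -0.109],
    [0, 0, -0.06, -0.109],
    [0, 0, -0.06, -0.109],
    [0, 0, -0.06, -0.109],
  ],
)

```text
clock: 2.18
eef_pos: [0.2132, -0.4519, 0.3268]
tool_rot: [0.404, 0.915, 0.0, -0.0]
ft_force: [0.5, 0.3, 0.3]
grip_width: 0.0514
grasp_force: 0.0
```

Call:
apply_moves(
  commands=[
    [0, 0, -0.06, -0.109],
    [0, 0, -0.06, -0.109],
    [0, 0, -0.06, -0.109],
    [0, 0, -0.06, -0.109],
    [0, 0, -0.06, -0.109],
  ],
)

```text
clock: 2.6
eef_pos: [0.2132, -0.4519, 0.3328]
tool_rot: [0.13, 0.992, 0.001, -0.0]
ft_force: [0.3, 0.4, 0.1]
grip_width: 0.051
grasp_force: 0.0
```

Call:
apply_moves(
  commands=[
    [-0.2, 0.9, 0, 0],
    [-0.2, 0.9, 0, 0],
    [-0.2, 0.9, 0, 0],
    [-0.2, 0.9, 0, 0],
    [-0.2, 0.9, 0, 0],
  ],
)

```text
clock: 3.02
eef_pos: [0.2564, -0.3697, 0.3328]
tool_rot: [0.133, 0.991, 0.0, -0.0]
ft_force: [0.5, 0.8, 0.4]
grip_width: 0.0513
grasp_force: 0.0
```

Call:
apply_moves(
  commands=[
    [-0.2, 0.9, 0, 0],
    [-0.2, 0.9, 0, 0],
    [-0.2, 0.9, 0, 0],
    [-0.2, 0.9, 0, 0],
    [-0.2, 0.9, 0, 0],
  ],
)

```text
clock: 3.43
eef_pos: [0.2993, -0.288, 0.3329]
tool_rot: [0.133, 0.991, 0.0, -0.0]
ft_force: [-0.3, 0.2, 0.7]
grip_width: 0.0513
grasp_force: 0.0
```

Call:
apply_moves(
  commands=[
    [-0.2, 0.9, 0, 0],
    [-0.2, 0.9, 0, 0],
    [-0.2, 0.9, 0, 0],
    [-0.2, 0.9, 0, 0],
    [-0.2, 0.9, 0, 0],
  ],
)

```text
clock: 3.85
eef_pos: [0.3423, -0.2065, 0.3329]
tool_rot: [0.133, 0.991, 0.0, -0.0]
ft_force: [0.5, -0.9, 0.7]
grip_width: 0.0509
grasp_force: 0.0
```

Call:
apply_moves(
  commands=[
    [-0.2, 0.9, 0, 0],
    [-0.2, 0.9, 0, 0],
    [-0.2, 0.9, 0, 0],
    [-0.2, 0.9, 0, 0],
    [-0.2, 0.9, 0, 0],
  ],
)

```text
clock: 4.27
eef_pos: [0.3853, -0.125, 0.3329]
tool_rot: [0.133, 0.991, 0.0, -0.0]
ft_force: [0.7, -0.4, -0.1]
grip_width: 0.0518
grasp_force: 0.0
```

Call:
apply_moves(
  commands=[
    [-0.2, 0.9, 0, 0],
    [-0.2, 0.9, 0, 0],
    [-0.2, 0.9, 0, 0],
    [-0.2, 0.9, 0, 0],
    [-0.2, 0.9, 0, 0],
  ],
)

```text
clock: 4.68
eef_pos: [0.4282, -0.0434, 0.3329]
tool_rot: [0.133, 0.991, -0.0, -0.0]
ft_force: [1.3, 0.3, -0.8]
grip_width: 0.0511
grasp_force: 0.0
```

Call:
apply_moves(
  commands=[
    [-0.2, 0.9, 0, 0],
    [-0.2, 0.9, 0, 0],
    [-0.2, 0.9, 0, 0],
    [-0.2, 0.9, 0, 0],
    [-0.2, 0.9, 0, 0],
  ],
)

```text
clock: 5.1
eef_pos: [0.4712, 0.0381, 0.3328]
tool_rot: [0.133, 0.991, -0.0, -0.001]
ft_force: [0.3, -0.9, 0.4]
grip_width: 0.0513
grasp_force: 0.0
```

Call:
apply_moves(
  commands=[
    [-0.2, 0.9, 0, 0],
    [-0.2, 0.9, 0, 0],
    [-0.2, 0.9, 0, 0],
    [-0.2, 0.9, 0, 0],
    [-0.2, 0.9, 0, 0],
  ],
)

```text
clock: 5.52
eef_pos: [0.5141, 0.1196, 0.3327]
tool_rot: [0.133, 0.991, -0.0, -0.001]
ft_force: [0.7, 0.1, 0.2]
grip_width: 0.0511
grasp_force: 0.0
```

Call:
apply_moves(
  commands=[
    [-0.2, 0.9, 0, 0],
    [-0.2, 0.9, 0, 0],
    [-0.2, 0.9, 0, 0],
    [-0.2, 0.9, 0, 0],
    [-0.2, 0.9, 0, 0],
  ],
)

```text
clock: 5.93
eef_pos: [0.5571, 0.2012, 0.3326]
tool_rot: [0.133, 0.991, -0.0, -0.001]
ft_force: [0.2, -0.3, 0.1]
grip_width: 0.0511
grasp_force: 0.0
```

Call:
apply_moves(
  commands=[
    [-0.32, -0.22, 0, 0],
    [0, 0, 0.7, 0],
    [0, 0, 0.7, 0],
    [0, 0, 0.7, 0],
    [0, 0, 0.7, 0],
  ],
)

```text
clock: 6.35
eef_pos: [0.5618, 0.1938, 0.2761]
tool_rot: [0.133, 0.991, -0.0, -0.0]
ft_force: [0.2, 0.4, 0.3]
grip_width: 0.0511
grasp_force: 0.0
```

Call:
apply_moves(
  commands=[
    [0, 0, 0.7, 0],
    [0, 0, 0, 0],
    [0, 0, 0, 0],
    [0, 0, 0, 0],
    [0, 0, 0, 0],
  ],
  claw=0.62,
)

```text
clock: 6.77
eef_pos: [0.5626, 0.1944, 0.2645]
tool_rot: [0.133, 0.991, 0.0, 0.001]
ft_force: [0.4, 0.1, 0.3]
grip_width: 0.0323
grasp_force: 0.0
```

```bash
python3 -c "
from h import *
a=bot.camera('wrist')['image'];b=bot.camera('side')['image'][120:300,180:360]
cv2.imwrite('pics/w1.png',np.hstack([cv2.resize(a,(440,330)),cv2.resize(b,(330,330))]))"
```

```text
(no output)
```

View pics/w1.png

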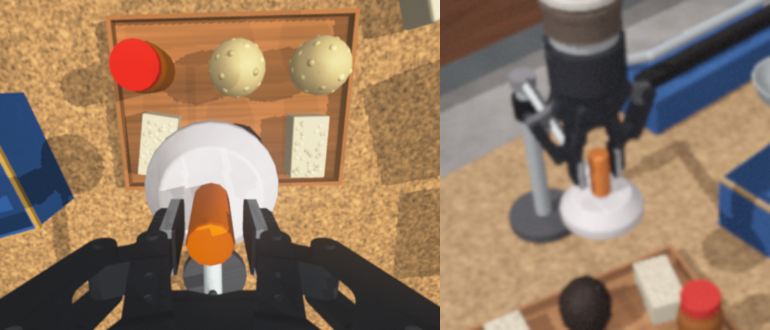

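The wrist view shows the orange pin (210,240) centred between the pads, and the side view agrees. I'll swing along the arc.

Call:
apply_moves(
  commands=[
    [-0.01, -0.48, 0, -0.042],
    [-0.01, -0.48, 0, -0.042],
    [-0.01, -0.48, 0, -0.042],
    [-0.01, -0.48, 0, -0.042],
    [-0.01, -0.48, 0, -0.042],
  ],
)

```text
clock: 7.28
eef_pos: [0.5551, 0.1476, 0.2641]
tool_rot: [0.022, 1.0, 0.001, 0.001]
ft_force: [2.1, 2.3, -0.8]
grip_width: 0.0323
grasp_force: 1.1
```

Call:
apply_moves(
  commands=[
    [-0.01, -0.48, 0, -0.042],
    [-0.01, -0.48, 0, -0.042],
    [-0.01, -0.48, 0, -0.042],
    [-0.01, -0.48, 0, -0.042],
    [-0.01, -0.48, 0, -0.042],
  ],
)

```text
clock: 7.7
eef_pos: [0.5582, 0.0998, 0.2642]
tool_rot: [-0.088, 0.996, 0.001, 0.001]
ft_force: [1.1, 2.1, -0.8]
grip_width: 0.0325
grasp_force: 1.1
```

Call:
apply_moves(
  commands=[
    [-0.01, -0.48, 0, -0.042],
    [-0.01, -0.48, 0, -0.042],
    [-0.01, -0.48, 0, -0.042],
    [-0.01, -0.48, 0, -0.042],
    [-0.01, -0.48, 0, -0.042],
  ],
)

```text
clock: 8.12
eef_pos: [0.5715, 0.0538, 0.2642]
tool_rot: [-0.197, 0.98, 0.001, 0.001]
ft_force: [0.8, 2.9, -0.0]
grip_width: 0.0325
grasp_force: 1.1
```

Call:
apply_moves(
  commands=[
    [-0.01, -0.48, 0, -0.042],
    [-0.01, -0.48, 0, -0.042],
    [-0.01, -0.48, 0, -0.042],
    [-0.01, -0.48, 0, -0.042],
    [-0.01, -0.48, 0, -0.042],
  ],
)

```text
clock: 8.53
eef_pos: [0.5945, 0.0119, 0.2642]
tool_rot: [-0.303, 0.953, 0.001, 0.001]
ft_force: [0.2, 2.3, 0.7]
grip_width: 0.0329
grasp_force: 1.1
```

Call:
apply_moves(
  commands=[
    [-0.01, -0.48, 0, -0.042],
    [-0.01, -0.48, 0, -0.042],
    [-0.01, -0.48, 0, -0.042],
    [-0.01, -0.48, 0, -0.042],
    [-0.01, -0.48, 0, -0.042],
  ],
)

```text
clock: 8.95
eef_pos: [0.626, -0.024, 0.2642]
tool_rot: [-0.406, 0.914, 0.001, 0.001]
ft_force: [-1.4, 2.2, 0.3]
grip_width: 0.0325
grasp_force: 1.1
```

Call:
apply_moves(
  commands=[
    [-0.01, -0.48, 0, -0.042],
    [-0.01, -0.48, 0, -0.042],
    [-0.01, -0.48, 0, -0.042],
    [-0.01, -0.48, 0, -0.042],
    [-0.01, -0.48, 0, -0.042],
  ],
)

```text
clock: 9.37
eef_pos: [0.6646, -0.0522, 0.264]
tool_rot: [-0.504, 0.864, 0.001, 0.001]
ft_force: [-2.4, 1.9, 0.8]
grip_width: 0.0326
grasp_force: 1.1
```

Call:
apply_moves(
  commands=[
    [-0.01, -0.48, 0, -0.042],
    [-0.01, -0.48, 0, -0.042],
    [-0.01, -0.48, 0, -0.042],
    [-0.01, -0.48, 0, -0.042],
    [-0.01, -0.48, 0, -0.042],
  ],
)

```text
clock: 9.78
eef_pos: [0.7084, -0.0713, 0.264]
tool_rot: [-0.596, 0.803, 0.001, 0.0]
ft_force: [-1.1, 2.6, 0.9]
grip_width: 0.0325
grasp_force: 1.1
```

```bash
python3 -c "
from h import *
a=bot.camera('wrist')['image'];b=bot.camera('scene')['image'][160:380,180:400]
cv2.imwrite('pics/w2.png',np.hstack([cv2.resize(a,(440,330)),cv2.resize(b,(330,330))]))"
```

```text
(no output)
```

View pics/w2.png

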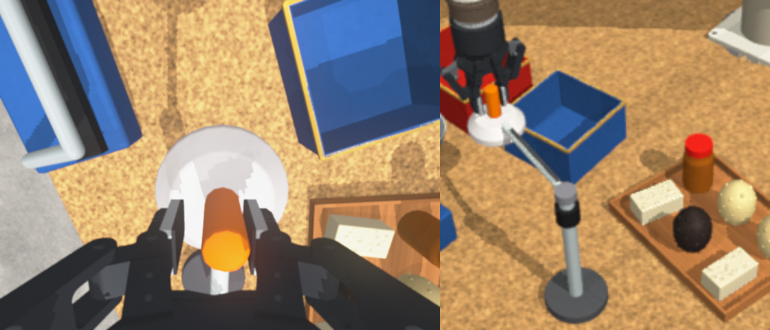

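Handle at (228,235), pressed by one pad, lamp swung to the right at j ≈ 1.25. One more nudge, then back off and lift.

Call:
apply_moves(
  commands=[
    [-0.01, -0.48, 0, -0.042],
    [0, 0, 0, 0],
    [0, 0.2, 0, 0],
    [0, 0, 0, 0],
    [0, 0, 0, 0],
  ],
)

```text
clock: 10.3
eef_pos: [0.7132, -0.0733, 0.2641]
tool_rot: [-0.612, 0.791, -0.0, 0.0]
ft_force: [-0.3, -0.0, -0.3]
grip_width: 0.0328
grasp_force: 0.0
```

Call:
apply_moves(
  commands=[
    [0, 0, 0, 0],
    [0, 0, 0, 0],
    [0, 0, -0.5, 0],
    [0, 0, -0.5, 0],
    [0, 0, -0.5, 0],
  ],
  claw=0.35,
)

```text
clock: 10.72
eef_pos: [0.7135, -0.0734, 0.2937]
tool_rot: [-0.612, 0.791, 0.0, -0.0]
ft_force: [-0.9, -0.6, -0.6]
grip_width: 0.0553
grasp_force: 0.0
```

Call:
apply_moves(
  commands=[
    [0, 0, -0.5, 0],
    [0, 0, -0.5, 0],
    [0, 0, -0.5, 0],
    [0, 0, 0, 0],
    [0, 0, 0, 0],
  ],
)

```text
clock: 11.13
eef_pos: [0.7141, -0.0735, 0.3239]
tool_rot: [-0.612, 0.791, -0.001, 0.001]
ft_force: [-0.7, -0.3, -0.0]
grip_width: 0.0555
grasp_force: 0.0
```

Call:
apply_moves(
  commands=[
    [0, 0, 0, -0.074],
    [0, 0, 0, -0.074],
    [0, 0, 0, -0.074],
    [0, 0, 0, -0.074],
    [0, 0, 0, -0.074],
  ],
  claw=0,
)

```text
clock: 11.55
eef_pos: [0.7135, -0.0735, 0.322]
tool_rot: [0.754, -0.657, -0.001, 0.001]
ft_force: [-0.2, 0.2, 0.3]
grip_width: 0.0852
grasp_force: 0.0
```

Call:
apply_moves(
  commands=[
    [0, 0, 0, -0.074],
    [0, 0, 0, -0.074],
    [0, 0, 0, -0.074],
    [0, 0, 0, -0.074],
    [0, 0, 0, -0.074],
  ],
)

```text
clock: 11.97
eef_pos: [0.7135, -0.0735, 0.3221]
tool_rot: [0.866, -0.499, -0.001, 0.0]
ft_force: [0.3, -0.3, 0.0]
grip_width: 0.0854
grasp_force: 0.0
```

Call:
apply_moves(
  commands=[
    [-0.78, 0.08, 0, 0],
    [-0.78, 0.08, 0, 0],
    [-0.78, 0.08, 0, 0],
    [-0.78, 0.08, 0, 0],
    [-0.78, 0.08, 0, 0],
  ],
)

```text
clock: 12.38
eef_pos: [0.667, -0.0093, 0.322]
tool_rot: [0.865, -0.501, -0.001, 0.0]
ft_force: [0.3, 0.3, 0.6]
grip_width: 0.0853
grasp_force: 0.0
```

Call:
apply_moves(
  commands=[
    [-0.78, 0.08, 0, 0],
    [-0.78, 0.08, 0, 0],
    [-0.78, 0.08, 0, 0],
    [-0.78, 0.08, 0, 0],
    [-0.78, 0.08, 0, 0],
  ],
)

```text
clock: 12.8
eef_pos: [0.6211, 0.0544, 0.3222]
tool_rot: [0.865, -0.501, -0.001, 0.0]
ft_force: [-0.5, 0.4, 0.4]
grip_width: 0.0854
grasp_force: 0.0
```

Call:
apply_moves(
  commands=[
    [-0.78, 0.08, 0.5, 0],
    [-0.78, 0.08, 0.5, 0],
    [-0.78, 0.08, 0.5, 0],
    [-0.78, 0.08, 0.5, 0],
    [-0.78, 0.08, 0.5, 0],
  ],
)

```text
clock: 13.22
eef_pos: [0.5751, 0.1179, 0.2718]
tool_rot: [0.865, -0.501, -0.0, 0.0]
ft_force: [0.5, -0.3, 0.3]
grip_width: 0.0853
grasp_force: 0.0
```

Call:
apply_moves(
  commands=[
    [-0.78, 0.08, 0.5, 0],
    [-0.78, 0.08, 0.5, 0],
    [-0.78, 0.08, 0.5, 0],
    [-0.78, 0.08, 0.5, 0],
    [-0.78, 0.08, 0.5, 0],
  ],
)

```text
clock: 13.63
eef_pos: [0.5292, 0.1814, 0.2219]
tool_rot: [0.865, -0.501, -0.0, 0.0]
ft_force: [0.9, 0.5, -0.1]
grip_width: 0.0856
grasp_force: 0.0
```

Call:
apply_moves(
  commands=[
    [-0.78, 0.08, 0.5, 0],
    [-0.78, 0.08, 0.5, 0],
    [-0.78, 0.08, 0.5, 0],
    [-0.78, 0.08, 0.5, 0],
    [-0.78, 0.08, 0.5, 0],
  ],
)

```text
clock: 14.05
eef_pos: [0.4834, 0.2449, 0.1719]
tool_rot: [0.865, -0.501, -0.0, 0.0]
ft_force: [0.6, -0.4, 0.1]
grip_width: 0.0853
grasp_force: 0.0
```

Call:
apply_moves(
  commands=[
    [0, 0, 0, 0],
    [0, 0, 0, 0],
    [0, 0, 0, 0],
    [0, 0, 0, 0],
    [0, 0, 0, 0],
  ],
)

```text
clock: 14.47
eef_pos: [0.4856, 0.2443, 0.1739]
tool_rot: [0.865, -0.501, 0.0, -0.0]
ft_force: [0.0, -0.0, -0.5]
grip_width: 0.0855
grasp_force: 0.0
```

```bash
cat > chk.py <<'E'
import sys
from m import *
o=bot.get_obs(); c=bot.camera("wrist"); im=c["image"].copy()
print(o["eef_pos"].round(4),"phi",np.degrees(2*np.arctan2(o["tool_rot"][1],o["tool_rot"][0]))%360,o["joint_pos"].round(2))
for x in eval(sys.argv[2]):
    q=hull([px(c,p) for p in egg(x)]).reshape(-1,2).astype(int); cv2.polylines(im,[q],True,(0,0,255),1)
cv2.imwrite(f"pics/{sys.argv[1]}.png",im)
E
python3 chk.py w3 "[(.486,.245),(.510,.337),(.579,.220)]" | tail -1
```

```text
[0.4856 0.2443 0.1739] phi 299.80636946497134 [ 0.47  0.37 -0.03  1.17 -0.   -1.62]
```

View pics/w3.png

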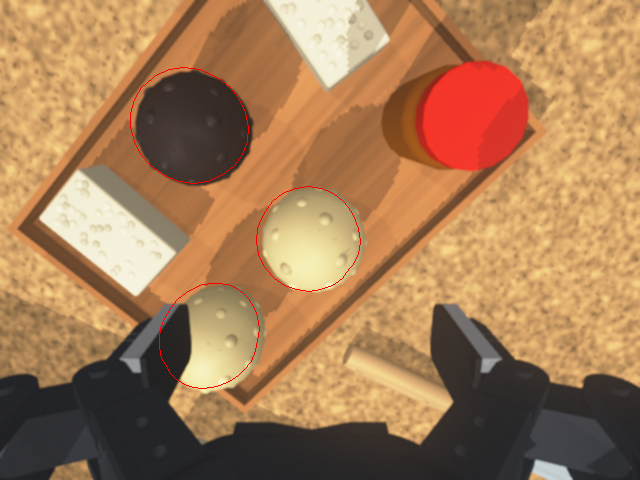

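The projected outlines fit the eggs to within about 2 mm. Egg A at (310,238) is between the fingers, so I descend and grip.

Call:
apply_moves(
  commands=[
    [0, 0, 0.65, 0],
    [0, 0, 0.65, 0],
    [0, 0, 0.65, 0],
    [0, 0, 0.65, 0],
    [0, 0, 0.65, 0],
  ],
)

```text
clock: 14.93
eef_pos: [0.4854, 0.2444, 0.1081]
tool_rot: [0.865, -0.501, 0.0, -0.0]
ft_force: [0.4, -0.6, 0.4]
grip_width: 0.0853
grasp_force: 0.0
```

Call:
apply_moves(
  commands=[
    [0, 0, 0.8, 0],
    [0, 0, 0.8, 0],
    [0, 0, 0.8, 0],
    [0, 0, 0.6, 0],
    [0, 0, 0.15, 0],
  ],
)

```text
clock: 15.35
eef_pos: [0.4839, 0.2437, 0.0434]
tool_rot: [0.865, -0.501, -0.001, 0.001]
ft_force: [-0.3, 0.5, 0.3]
grip_width: 0.0854
grasp_force: 0.0
```

Call:
apply_moves(
  commands=[
    [0, 0, 0, 0],
    [0, 0, 0, 0],
    [0, 0, 0, 0],
    [0, 0, 0, 0],
    [0, 0, 0, 0],
  ],
  claw=0.35,
)

```text
clock: 15.77
eef_pos: [0.4857, 0.2452, 0.0464]
tool_rot: [0.865, -0.501, 0.001, -0.001]
ft_force: [-0.4, -0.4, 2.4]
grip_width: 0.0619
grasp_force: 65.3
```

Call:
apply_moves(
  commands=[
    [0, 0, 0, 0],
    [0, 0, -0.1, 0],
    [0, 0, -0.3, 0],
    [0, 0, -0.3, 0],
    [0, 0, -0.3, 0],
  ],
)

```text
clock: 16.18
eef_pos: [0.4847, 0.2447, 0.0658]
tool_rot: [0.865, -0.501, -0.0, 0.0]
ft_force: [1.1, -0.8, -1.0]
grip_width: 0.0619
grasp_force: 65.2
```

Call:
apply_moves(
  commands=[
    [0, 0, -0.6, 0.054],
    [0, 0, -0.6, 0.054],
    [0, 0, -0.6, 0.054],
    [0, 0, -0.6, 0.054],
    [0, 0, -0.6, 0.054],
  ],
)

```text
clock: 16.6
eef_pos: [0.4848, 0.2448, 0.1264]
tool_rot: [0.785, -0.619, 0.0, -0.0]
ft_force: [-0.1, -0.8, 0.2]
grip_width: 0.0617
grasp_force: 65.2
```

Call:
apply_moves(
  commands=[
    [0, 0, -0.6, 0.054],
    [0, 0, -0.6, 0.054],
    [0, 0, -0.6, 0.054],
    [0, 0, -0.6, 0.054],
    [0, 0, -0.6, 0.054],
  ],
)

```text
clock: 17.02
eef_pos: [0.4847, 0.2447, 0.1865]
tool_rot: [-0.69, 0.723, -0.0, 0.0]
ft_force: [-0.3, -0.7, -1.5]
grip_width: 0.0618
grasp_force: 65.2
```

Call:
apply_moves(
  commands=[
    [0.6, -0.1, 0, 0],
    [0.9, -0.1, 0, 0],
    [0.95, -0.1, 0, 0],
    [0.95, -0.1, 0, 0],
    [0.95, -0.1, 0, 0],
  ],
)

```text
clock: 17.43
eef_pos: [0.4905, 0.1557, 0.1849]
tool_rot: [-0.692, 0.722, 0.0, -0.0]
ft_force: [-1.1, -0.3, -0.6]
grip_width: 0.0618
grasp_force: 65.2
```

Call:
apply_moves(
  commands=[
    [0.95, -0.1, 0, 0],
    [0.95, -0.1, 0, 0],
    [0.95, -0.1, 0, 0],
    [0.95, -0.1, 0, 0],
    [0.95, -0.1, 0, 0],
  ],
)

```text
clock: 17.85
eef_pos: [0.4961, 0.0602, 0.1849]
tool_rot: [-0.692, 0.722, 0.0, -0.0]
ft_force: [-0.3, -0.4, -1.5]
grip_width: 0.0619
grasp_force: 65.2
```

Call:
apply_moves(
  commands=[
    [0.95, -0.1, 0, 0],
    [0.95, -0.1, 0, 0],
    [0.95, -0.1, 0, 0],
    [0.95, -0.1, 0, 0],
    [0.95, -0.1, 0, 0],
  ],
)

```text
clock: 18.27
eef_pos: [0.5018, -0.035, 0.1849]
tool_rot: [-0.692, 0.722, 0.0, -0.0]
ft_force: [-0.3, -0.0, -0.7]
grip_width: 0.0621
grasp_force: 65.2
```

Call:
apply_moves(
  commands=[
    [0.95, -0.1, 0, 0],
    [0.95, -0.1, 0, 0],
    [0.95, -0.1, 0, 0],
    [0.95, -0.1, 0, 0],
    [0.95, -0.1, 0, 0],
  ],
)

```text
clock: 18.68
eef_pos: [0.5075, -0.1303, 0.1849]
tool_rot: [-0.692, 0.722, 0.0, -0.0]
ft_force: [-0.3, -0.3, -0.2]
grip_width: 0.062
grasp_force: 65.2
```

Call:
apply_moves(
  commands=[
    [0.95, -0.1, 0, 0],
    [0.95, -0.1, 0, 0],
    [0.95, -0.1, 0, 0],
    [0.95, -0.1, 0, 0],
    [0.95, -0.1, 0, 0],
  ],
)

```text
clock: 19.1
eef_pos: [0.5131, -0.2255, 0.1848]
tool_rot: [-0.692, 0.722, 0.0, -0.0]
ft_force: [-0.1, 0.0, -1.5]
grip_width: 0.0617
grasp_force: 65.2
```

Call:
apply_moves(
  commands=[
    [0.95, -0.1, 0, 0],
    [0.95, -0.1, 0, 0],
    [0.95, -0.1, 0, 0],
    [0.95, -0.1, 0, 0],
    [0.95, -0.1, 0, 0],
  ],
)

```text
clock: 19.52
eef_pos: [0.5188, -0.3208, 0.1847]
tool_rot: [-0.692, 0.722, 0.001, -0.0]
ft_force: [-0.6, 0.6, -1.0]
grip_width: 0.0615
grasp_force: 65.2
```

Call:
apply_moves(
  commands=[
    [0.95, -0.1, 0, 0],
    [0.9, -0.1, 0, 0],
    [0.6, -0.1, 0, 0],
    [0.3, 0, 0, 0],
    [0, 0, 0, 0],
  ],
)

```text
clock: 19.93
eef_pos: [0.5224, -0.3761, 0.1845]
tool_rot: [-0.691, 0.723, 0.0, -0.0]
ft_force: [0.5, 0.1, -0.5]
grip_width: 0.0615
grasp_force: 65.2
```

Call:
apply_moves(
  commands=[
    [0, 0, 0, 0],
    [0, 0, 0, 0],
    [0, 0, 0, 0],
    [0, 0, 0, 0],
    [0, 0, 0, 0],
  ],
)

```text
clock: 20.35
eef_pos: [0.5238, -0.3739, 0.1856]
tool_rot: [-0.692, 0.722, -0.0, 0.0]
ft_force: [0.6, 0.3, -1.6]
grip_width: 0.0616
grasp_force: 65.2
```

Call:
apply_moves(
  commands=[
    [0.45, -0.07, 0, 0],
    [0.5, -0.07, 0, 0],
    [0.5, -0.07, 0, 0],
    [0.3, -0.07, 0, 0],
    [0, 0, 0, 0],
  ],
)

```text
clock: 20.77
eef_pos: [0.5276, -0.4118, 0.185]
tool_rot: [-0.691, 0.723, -0.0, -0.0]
ft_force: [-0.7, -0.1, 0.2]
grip_width: 0.0616
grasp_force: 65.2
```

Call:
apply_moves(
  commands=[
    [0, 0, 0.6, 0],
    [0, 0, 0.6, 0],
    [0, 0, 0.7, 0],
    [0, 0, 0.7, 0],
    [0, 0, 0.7, 0],
  ],
)

```text
clock: 21.18
eef_pos: [0.5276, -0.4098, 0.1187]
tool_rot: [-0.691, 0.723, 0.0, 0.0]
ft_force: [0.3, -0.2, -0.8]
grip_width: 0.0619
grasp_force: 65.2
```

Call:
apply_moves(
  commands=[
    [0, 0, 0.7, 0],
    [0, 0, 0.7, 0],
    [0, 0, 0.7, 0],
    [0, 0, 0.6, 0],
    [0, 0, 0.3, 0],
  ],
)

```text
clock: 21.6
eef_pos: [0.5267, -0.4091, 0.0572]
tool_rot: [-0.691, 0.722, 0.002, -0.0]
ft_force: [-0.2, -0.1, -1.4]
grip_width: 0.0619
grasp_force: 65.2
```

Call:
apply_moves(
  commands=[
    [0, 0, 0.1, 0],
    [0, 0, 0, 0],
    [0, 0, 0, 0],
    [0, 0, 0, 0],
    [0, 0, 0, 0],
  ],
)

```text
clock: 22.02
eef_pos: [0.5282, -0.4102, 0.0585]
tool_rot: [-0.691, 0.723, -0.001, 0.0]
ft_force: [-0.4, 0.6, -0.4]
grip_width: 0.0619
grasp_force: 65.2
```

Call:
apply_moves(
  commands=[
    [0, 0, 0.15, 0],
    [0, 0, 0.15, 0],
    [0, 0, 0.15, 0],
    [0, 0, 0.07, 0],
    [0, 0, 0, 0],
  ],
)

```text
clock: 22.43
eef_pos: [0.5271, -0.4094, 0.046]
tool_rot: [-0.691, 0.723, 0.001, -0.0]
ft_force: [0.0, 0.1, -1.5]
grip_width: 0.0615
grasp_force: 65.2
```

Call:
apply_moves(
  commands=[
    [0, 0, 0.03, 0],
    [0, 0, 0.03, 0],
    [0, 0, 0.03, 0],
    [0, 0, 0, 0],
    [0, 0, 0, 0],
  ],
)

```text
clock: 22.85
eef_pos: [0.5277, -0.4099, 0.0455]
tool_rot: [-0.691, 0.723, -0.0, 0.0]
ft_force: [-0.8, 0.1, 1.6]
grip_width: 0.062
grasp_force: 65.4
```

Call:
apply_moves(
  commands=[
    [0, 0, 0.02, 0],
    [0, 0, 0.02, 0],
    [0, 0, 0, 0],
    [0, 0, 0, 0],
    [0, 0, 0, 0],
  ],
)

```text
clock: 23.27
eef_pos: [0.5277, -0.4099, 0.0455]
tool_rot: [-0.691, 0.723, -0.0, -0.0]
ft_force: [-2.5, 1.2, 5.8]
grip_width: 0.0618
grasp_force: 65.8
```

Contact is confirmed at about 6 N and the height matches the tin floor. I release, lift and go to egg B.

Call:
apply_moves(
  commands=[
    [0, 0, 0, 0],
    [0, 0, 0, 0],
    [0, 0, 0, 0],
    [0, 0, 0, 0],
    [0, 0, 0, 0],
  ],
  claw=0.08,
)

```text
clock: 23.68
eef_pos: [0.5276, -0.4097, 0.0439]
tool_rot: [-0.691, 0.723, 0.0, -0.0]
ft_force: [-0.2, -0.8, 0.6]
grip_width: 0.0789
grasp_force: 0.0
```

Call:
apply_moves(
  commands=[
    [0, 0, -0.4, 0],
    [0, 0, -0.9, 0],
    [0, 0, -0.9, 0],
    [0, 0, -0.9, 0],
    [0, 0, -0.9, 0],
  ],
)

```text
clock: 24.1
eef_pos: [0.5276, -0.4098, 0.1257]
tool_rot: [-0.691, 0.723, -0.0, 0.0]
ft_force: [0.6, 0.1, 0.6]
grip_width: 0.0789
grasp_force: 0.0
```

Call:
apply_moves(
  commands=[
    [0, 0, -0.9, 0],
    [0, 0, -0.9, 0.1],
    [0, 0, -0.5, 0.1],
    [0, 0, 0, 0.1],
    [0, 0, 0, 0.1],
  ],
  claw=0,
)

```text
clock: 24.52
eef_pos: [0.5283, -0.4103, 0.1726]
tool_rot: [-0.524, 0.852, -0.002, 0.001]
ft_force: [1.1, 0.4, -0.2]
grip_width: 0.0854
grasp_force: 0.0
```

Call:
apply_moves(
  commands=[
    [0, 0, 0, 0.1],
    [0, 0, 0, 0.1],
    [0, 0, 0, 0.1],
    [0, 0, 0, 0.1],
    [0, 0, 0, 0.1],
  ],
)

```text
clock: 24.93
eef_pos: [0.5277, -0.4098, 0.171]
tool_rot: [-0.286, 0.958, -0.0, 0.0]
ft_force: [-0.1, -0.7, 0.2]
grip_width: 0.0851
grasp_force: 0.0
```

Call:
apply_moves(
  commands=[
    [0, 0, 0, 0.1],
    [0, 0, 0, 0.1],
    [0, 0, 0, 0.1],
    [0, 0, 0, 0],
    [0, 0, 0, 0],
  ],
)

```text
clock: 25.35
eef_pos: [0.5277, -0.4098, 0.1708]
tool_rot: [-0.136, 0.991, -0.0, 0.0]
ft_force: [0.2, -0.2, -1.2]
grip_width: 0.0852
grasp_force: 0.0
```

Call:
apply_moves(
  commands=[
    [-0.23, 0.91, 0, 0],
    [-0.23, 0.91, 0, 0],
    [-0.23, 0.91, 0, 0],
    [-0.23, 0.91, 0, 0],
    [-0.23, 0.91, 0, 0],
  ],
)

```text
clock: 25.77
eef_pos: [0.5254, -0.3152, 0.1706]
tool_rot: [-0.136, 0.991, -0.0, 0.0]
ft_force: [-0.3, 1.1, -0.1]
grip_width: 0.0852
grasp_force: 0.0
```

Call:
apply_moves(
  commands=[
    [-0.23, 0.91, 0, 0],
    [-0.23, 0.91, 0, 0],
    [-0.23, 0.91, 0, 0],
    [-0.23, 0.91, 0, 0],
    [-0.23, 0.91, 0, 0],
  ],
)

```text
clock: 26.18
eef_pos: [0.5233, -0.2212, 0.1707]
tool_rot: [-0.136, 0.991, -0.0, 0.0]
ft_force: [0.7, -0.6, 0.2]
grip_width: 0.0854
grasp_force: 0.0
```

Call:
apply_moves(
  commands=[
    [-0.23, 0.91, 0, 0],
    [-0.23, 0.91, 0, 0],
    [-0.23, 0.91, 0, 0],
    [-0.23, 0.91, 0, 0],
    [-0.23, 0.91, 0, 0],
  ],
)

```text
clock: 26.6
eef_pos: [0.5212, -0.1273, 0.1707]
tool_rot: [-0.136, 0.991, -0.0, 0.0]
ft_force: [0.8, -0.1, 0.4]
grip_width: 0.0854
grasp_force: 0.0
```

Call:
apply_moves(
  commands=[
    [-0.23, 0.91, 0, 0],
    [-0.23, 0.91, 0, 0],
    [-0.23, 0.91, 0, 0],
    [-0.23, 0.91, 0, 0],
    [-0.23, 0.91, 0, 0],
  ],
)

```text
clock: 27.02
eef_pos: [0.5192, -0.0335, 0.1707]
tool_rot: [-0.136, 0.991, -0.0, 0.0]
ft_force: [0.8, -0.7, 0.5]
grip_width: 0.0851
grasp_force: 0.0
```

Call:
apply_moves(
  commands=[
    [-0.23, 0.91, 0, 0],
    [-0.23, 0.91, 0, 0],
    [-0.23, 0.91, 0, 0],
    [-0.23, 0.91, 0, 0],
    [-0.23, 0.91, 0, 0],
  ],
)

```text
clock: 27.43
eef_pos: [0.517, 0.0604, 0.1707]
tool_rot: [-0.136, 0.991, -0.0, 0.0]
ft_force: [-0.3, -0.4, -0.5]
grip_width: 0.0851
grasp_force: 0.0
```

Call:
apply_moves(
  commands=[
    [-0.23, 0.91, 0, 0],
    [-0.23, 0.91, 0, 0],
    [-0.23, 0.91, 0, 0],
    [-0.23, 0.91, 0, 0],
    [-0.23, 0.91, 0, 0],
  ],
)

```text
clock: 27.85
eef_pos: [0.5149, 0.1542, 0.1707]
tool_rot: [-0.136, 0.991, 0.0, 0.0]
ft_force: [-0.4, 0.2, -0.1]
grip_width: 0.0856
grasp_force: 0.0
```

Call:
apply_moves(
  commands=[
    [-0.23, 0.91, 0, 0],
    [-0.23, 0.91, 0, 0],
    [-0.23, 0.91, 0, 0],
    [-0.23, 0.91, 0, 0],
    [-0.23, 0.91, 0, 0],
  ],
)

```text
clock: 28.27
eef_pos: [0.5128, 0.2481, 0.1707]
tool_rot: [-0.136, 0.991, 0.0, 0.0]
ft_force: [0.0, -0.6, 0.6]
grip_width: 0.0854
grasp_force: 0.0
```

Call:
apply_moves(
  commands=[
    [-0.23, 0.91, 0, 0],
    [-0.23, 0.91, 0, 0],
    [-0.23, 0.91, 0, 0],
    [-0.23, 0.91, 0, 0],
    [0, 0, 0, 0],
  ],
)

```text
clock: 28.68
eef_pos: [0.5109, 0.3255, 0.1705]
tool_rot: [-0.138, 0.99, 0.001, 0.001]
ft_force: [0.5, -0.0, -0.3]
grip_width: 0.0854
grasp_force: 0.0
```

```bash
python3 -c "
from h import *
o=bot.get_obs();print(o['clock'],o['eef_pos'].round(4),o['joint_pos'].round(2),np.degrees(2*np.arctan2(o['tool_rot'][1],o['tool_rot'][0]))%360)
b=bot.camera('scene')['image'][160:370,140:420];a=bot.camera('wrist')['image']
cv2.imwrite('pics/s4.png',np.hstack([cv2.resize(b,(480,360)),cv2.resize(a,(320,360))]))"
```

```text
28.6833 [0.5109 0.3255 0.1705] [0.57 0.49 0.15 1.23 0.   0.29] 195.8141999188929
```

View pics/s4.png

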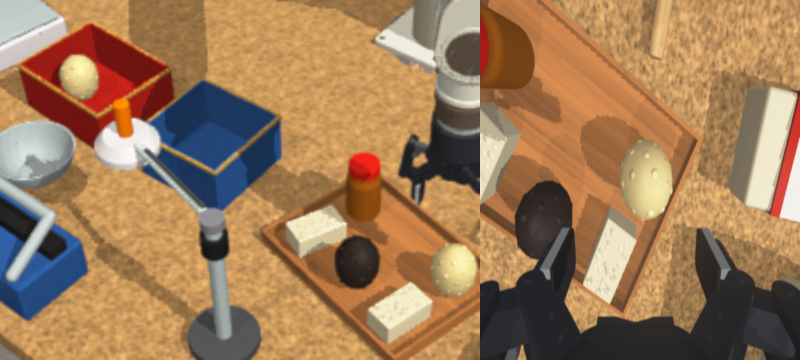

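Egg A stands in the red tin and the lamp has stayed out of the way. Egg B is ahead of the gripper, so I shift 15 mm, descend and grip.

Call:
apply_moves(
  commands=[
    [-0.1, 0.36, 0, 0],
    [-0.1, 0.36, 0, 0],
    [0, 0, 0.5, 0],
    [0, 0, 0.7, 0],
    [0, 0, 0.7, 0],
  ],
)

```text
clock: 29.2
eef_pos: [0.5114, 0.337, 0.1317]
tool_rot: [-0.135, 0.991, 0.0, 0.0]
ft_force: [-0.8, -0.2, 0.1]
grip_width: 0.0854
grasp_force: 0.0
```

Call:
apply_moves(
  commands=[
    [0, 0, 0.7, 0],
    [0, 0, 0.7, 0],
    [0, 0, 0.7, 0],
    [0, 0, 0.7, 0],
    [0, 0, 0.7, 0],
  ],
)

```text
clock: 29.62
eef_pos: [0.5109, 0.3365, 0.0609]
tool_rot: [-0.135, 0.991, -0.0, -0.0]
ft_force: [0.3, -0.9, 0.1]
grip_width: 0.0851
grasp_force: 0.0
```

Call:
apply_moves(
  commands=[
    [0, 0, 0.5, 0],
    [0, 0, 0.25, 0],
    [0, 0, 0, 0],
    [0, 0, 0, 0],
    [0, 0, 0, 0],
  ],
)

```text
clock: 30.03
eef_pos: [0.5117, 0.3375, 0.0482]
tool_rot: [-0.135, 0.991, 0.0, 0.001]
ft_force: [0.7, 0.3, 0.5]
grip_width: 0.0853
grasp_force: 0.0
```

Call:
apply_moves(
  commands=[
    [0, 0, 0.08, 0],
    [0, 0, 0, 0],
    [0, 0, 0, 0],
    [0, 0, 0, 0],
    [0, 0, 0, 0],
  ],
  claw=0.35,
)

```text
clock: 30.45
eef_pos: [0.512, 0.3377, 0.0471]
tool_rot: [-0.135, 0.991, 0.001, 0.001]
ft_force: [-0.1, 0.5, 5.7]
grip_width: 0.0616
grasp_force: 65.7
```

Call:
apply_moves(
  commands=[
    [0, 0, 0, 0],
    [0, 0, -0.1, 0],
    [0, 0, -0.3, 0],
    [0, 0, -0.6, 0],
    [0, 0, -0.6, 0],
  ],
)

```text
clock: 30.87
eef_pos: [0.5101, 0.3365, 0.077]
tool_rot: [-0.135, 0.991, -0.001, -0.001]
ft_force: [0.5, 0.3, -0.9]
grip_width: 0.0618
grasp_force: 65.3
```

Call:
apply_moves(
  commands=[
    [0, 0, -0.6, -0.1],
    [0, 0, -0.6, -0.1],
    [0, 0, -0.6, -0.1],
    [0, 0, -0.6, -0.1],
    [0, 0, -0.6, -0.1],
  ],
)

```text
clock: 31.28
eef_pos: [0.5106, 0.3368, 0.1379]
tool_rot: [-0.389, 0.921, -0.0, -0.001]
ft_force: [0.2, -0.3, -0.4]
grip_width: 0.0613
grasp_force: 65.3
```

Call:
apply_moves(
  commands=[
    [0, 0, -0.6, -0.1],
    [0, 0, -0.6, -0.1],
    [0, 0, -0.6, -0.1],
    [0, 0, -0.4, -0.1],
    [0, 0, -0.2, -0.1],
  ],
)

```text
clock: 31.7
eef_pos: [0.5112, 0.3372, 0.187]
tool_rot: [-0.614, 0.789, -0.0, 0.0]
ft_force: [1.0, 0.2, -0.8]
grip_width: 0.0621
grasp_force: 65.3
```

Call:
apply_moves(
  commands=[
    [0, 0, 0, -0.1],
    [0, 0, 0, -0.1],
    [0, 0, 0, 0],
    [0, 0, 0, 0],
    [0, 0, 0, 0],
  ],
)

```text
clock: 32.12
eef_pos: [0.5108, 0.337, 0.1854]
tool_rot: [-0.691, 0.723, 0.0, -0.001]
ft_force: [-0.4, 0.9, -1.0]
grip_width: 0.0619
grasp_force: 65.3
```

Call:
apply_moves(
  commands=[
    [0.6, -0.07, 0, 0],
    [0.9, -0.07, 0, 0],
    [0.95, -0.07, 0, 0],
    [0.95, -0.07, 0, 0],
    [0.95, -0.07, 0, 0],
  ],
)

```text
clock: 32.53
eef_pos: [0.514, 0.2482, 0.1855]
tool_rot: [-0.691, 0.723, -0.0, -0.0]
ft_force: [-0.2, 0.3, -0.3]
grip_width: 0.0616
grasp_force: 65.3
```

Call:
apply_moves(
  commands=[
    [0.95, -0.07, 0, 0],
    [0.95, -0.07, 0, 0],
    [0.95, -0.07, 0, 0],
    [0.95, -0.07, 0, 0],
    [0.95, -0.07, 0, 0],
  ],
)

```text
clock: 32.95
eef_pos: [0.5167, 0.1528, 0.1857]
tool_rot: [-0.691, 0.723, -0.0, -0.0]
ft_force: [-0.4, -0.5, -0.3]
grip_width: 0.0618
grasp_force: 65.3
```

Call:
apply_moves(
  commands=[
    [0.95, -0.07, 0, 0],
    [0.95, -0.07, 0, 0],
    [0.95, -0.07, 0, 0],
    [0.95, -0.07, 0, 0],
    [0.95, -0.07, 0, 0],
  ],
)

```text
clock: 33.37
eef_pos: [0.5193, 0.0577, 0.1857]
tool_rot: [-0.691, 0.723, -0.0, -0.0]
ft_force: [-0.7, -0.7, -0.8]
grip_width: 0.0619
grasp_force: 65.3
```

Call:
apply_moves(
  commands=[
    [0.95, -0.07, 0, 0],
    [0.95, -0.07, 0, 0],
    [0.95, -0.07, 0, 0],
    [0.95, -0.07, 0, 0],
    [0.95, -0.07, 0, 0],
  ],
)

```text
clock: 33.78
eef_pos: [0.522, -0.0374, 0.1857]
tool_rot: [-0.691, 0.723, -0.0, -0.0]
ft_force: [0.2, 0.2, -0.2]
grip_width: 0.0619
grasp_force: 65.3
```

Call:
apply_moves(
  commands=[
    [0.95, -0.07, 0, 0],
    [0.95, -0.07, 0, 0],
    [0.95, -0.07, 0, 0],
    [0.95, -0.07, 0, 0],
    [0.95, -0.07, 0, 0],
  ],
)

```text
clock: 34.2
eef_pos: [0.5247, -0.1326, 0.1857]
tool_rot: [-0.691, 0.723, 0.0, -0.0]
ft_force: [0.1, 0.9, -0.7]
grip_width: 0.0619
grasp_force: 65.3
```

Call:
apply_moves(
  commands=[
    [0.95, -0.07, 0, 0],
    [0.95, -0.07, 0, 0],
    [0.95, -0.07, 0, 0],
    [0.95, -0.07, 0, 0],
    [0.95, -0.07, 0, 0],
  ],
)

```text
clock: 34.62
eef_pos: [0.5274, -0.2277, 0.1857]
tool_rot: [-0.691, 0.723, 0.0, -0.0]
ft_force: [-0.4, 0.6, -0.6]
grip_width: 0.0615
grasp_force: 65.3
```

Call:
apply_moves(
  commands=[
    [0.95, -0.07, 0, 0],
    [0.95, -0.07, 0, 0],
    [0.95, -0.07, 0, 0],
    [0.9, -0.07, 0, 0],
    [0.6, -0.07, 0, 0],
  ],
)

```text
clock: 35.03
eef_pos: [0.5305, -0.3156, 0.1856]
tool_rot: [-0.69, 0.723, 0.0, -0.0]
ft_force: [-0.7, 0.6, -0.8]
grip_width: 0.0616
grasp_force: 65.3
```

Call:
apply_moves(
  commands=[
    [0.25, 0, 0, 0],
    [0, 0, 0, 0],
    [0, 0, 0, 0],
    [0, 0, 0, 0],
    [0, 0, 0, 0],
  ],
)

```text
clock: 35.45
eef_pos: [0.5313, -0.3174, 0.1858]
tool_rot: [-0.692, 0.722, 0.0, 0.0]
ft_force: [0.4, 0.2, -0.3]
grip_width: 0.0617
grasp_force: 65.3
```

Call:
apply_moves(
  commands=[
    [0, 0, 0.6, 0],
    [0, 0, 0.7, 0],
    [0, 0, 0.7, 0],
    [0, 0, 0.7, 0],
    [0, 0, 0.7, 0],
  ],
)

```text
clock: 35.87
eef_pos: [0.5315, -0.3174, 0.1174]
tool_rot: [-0.692, 0.722, -0.0, 0.0]
ft_force: [-0.3, -0.2, -0.8]
grip_width: 0.0615
grasp_force: 65.3
```

Call:
apply_moves(
  commands=[
    [0, 0, 0.7, 0],
    [0, 0, 0.7, 0],
    [0, 0, 0.7, 0],
    [0, 0, 0.5, 0],
    [0, 0, 0.3, 0],
  ],
)

```text
clock: 36.28
eef_pos: [0.5307, -0.3173, 0.0583]
tool_rot: [-0.692, 0.722, 0.001, -0.0]
ft_force: [-0.2, 0.5, -1.4]
grip_width: 0.0617
grasp_force: 65.3
```

Call:
apply_moves(
  commands=[
    [0, 0, 0.2, 0],
    [0, 0, 0.15, 0],
    [0, 0, 0.05, 0],
    [0, 0, 0, 0],
    [0, 0, 0, 0],
  ],
)

```text
clock: 36.7
eef_pos: [0.5317, -0.3187, 0.0524]
tool_rot: [-0.691, 0.723, -0.001, 0.0]
ft_force: [0.3, 0.1, -0.6]
grip_width: 0.0617
grasp_force: 65.3
```

Call:
apply_moves(
  commands=[
    [0, 0, 0.08, 0],
    [0, 0, 0.08, 0],
    [0, 0, 0.08, 0],
    [0, 0, 0, 0],
    [0, 0, 0, 0],
  ],
)

```text
clock: 37.12
eef_pos: [0.5311, -0.3183, 0.0467]
tool_rot: [-0.691, 0.723, 0.0, -0.0]
ft_force: [0.5, -0.8, -1.1]
grip_width: 0.0618
grasp_force: 65.3
```

Call:
apply_moves(
  commands=[
    [0, 0, 0.03, 0],
    [0, 0, 0.03, 0],
    [0, 0, 0.02, 0],
    [0, 0, 0, 0],
    [0, 0, 0, 0],
  ],
)

```text
clock: 37.53
eef_pos: [0.5314, -0.3185, 0.046]
tool_rot: [-0.691, 0.723, -0.0, 0.0]
ft_force: [-2.4, 1.1, 5.3]
grip_width: 0.0618
grasp_force: 65.8
```

Contact at about 5 N. I release and go to the dark egg.

Call:
apply_moves(
  commands=[
    [0, 0, 0, 0],
    [0, 0, 0, 0],
    [0, 0, 0, 0],
    [0, 0, 0, 0],
    [0, 0, 0, 0],
  ],
  claw=0.08,
)

```text
clock: 37.95
eef_pos: [0.5312, -0.3184, 0.045]
tool_rot: [-0.691, 0.722, 0.0, -0.0]
ft_force: [0.4, 0.2, -0.5]
grip_width: 0.0786
grasp_force: 0.0
```

Call:
apply_moves(
  commands=[
    [0, 0, -0.4, 0],
    [0, 0, -0.9, 0],
    [0, 0, -0.9, 0],
    [0, 0, -0.9, 0],
    [0, 0, -0.9, 0],
  ],
)

```text
clock: 38.37
eef_pos: [0.5313, -0.3184, 0.1267]
tool_rot: [-0.691, 0.723, -0.0, 0.0]
ft_force: [0.1, -0.2, 0.7]
grip_width: 0.0784
grasp_force: 0.0
```

Call:
apply_moves(
  commands=[
    [0, 0, -0.9, 0],
    [0, 0, -0.9, 0.1],
    [0, 0, -0.5, 0.107],
    [0, 0, 0, 0],
    [0, 0, 0, 0],
  ],
  claw=0,
)

```text
clock: 38.78
eef_pos: [0.5317, -0.3186, 0.1723]
tool_rot: [-0.61, 0.792, -0.001, 0.0]
ft_force: [-0.5, 0.2, -0.6]
grip_width: 0.0851
grasp_force: 0.0
```

Call:
apply_moves(
  commands=[
    [-0.92, 0.16, 0, 0],
    [-0.92, 0.16, 0, 0],
    [-0.92, 0.16, 0, 0],
    [-0.92, 0.16, 0, 0],
    [-0.92, 0.16, 0, 0],
  ],
)

```text
clock: 39.2
eef_pos: [0.5386, -0.2242, 0.1697]
tool_rot: [-0.61, 0.792, 0.001, -0.001]
ft_force: [-0.3, -0.2, -0.1]
grip_width: 0.0855
grasp_force: 0.0
```

Call:
apply_moves(
  commands=[
    [-0.92, 0.16, 0, 0],
    [-0.92, 0.16, 0, 0],
    [-0.92, 0.16, 0, 0],
    [-0.92, 0.16, 0, 0],
    [-0.92, 0.16, 0, 0],
  ],
)

```text
clock: 39.62
eef_pos: [0.5469, -0.1312, 0.1698]
tool_rot: [-0.61, 0.792, 0.001, -0.001]
ft_force: [-0.6, -0.0, -0.7]
grip_width: 0.0852
grasp_force: 0.0
```

Call:
apply_moves(
  commands=[
    [-0.92, 0.16, 0, 0],
    [-0.92, 0.16, 0, 0],
    [-0.92, 0.16, 0, 0],
    [-0.92, 0.16, 0, 0],
    [-0.92, 0.16, 0, 0],
  ],
)

```text
clock: 40.03
eef_pos: [0.5551, -0.0384, 0.1699]
tool_rot: [-0.61, 0.792, 0.001, -0.001]
ft_force: [-0.1, -0.2, -0.6]
grip_width: 0.0856
grasp_force: 0.0
```

Call:
apply_moves(
  commands=[
    [-0.92, 0.16, 0, 0],
    [-0.92, 0.16, 0, 0],
    [-0.92, 0.16, 0, 0],
    [-0.92, 0.16, 0, 0],
    [-0.92, 0.16, 0, 0],
  ],
)

```text
clock: 40.45
eef_pos: [0.5634, 0.0545, 0.1698]
tool_rot: [-0.61, 0.792, 0.001, -0.001]
ft_force: [0.1, 0.4, 0.2]
grip_width: 0.085
grasp_force: 0.0
```

Call:
apply_moves(
  commands=[
    [-0.92, 0.16, 0, 0],
    [-0.92, 0.16, 0, 0],
    [-0.92, 0.16, 0, 0],
    [-0.92, 0.16, 0, 0],
    [-0.92, 0.16, 0, 0],
  ],
)

```text
clock: 40.87
eef_pos: [0.5717, 0.1474, 0.1697]
tool_rot: [-0.61, 0.792, 0.001, -0.001]
ft_force: [1.3, -0.4, -1.3]
grip_width: 0.0854
grasp_force: 0.0
```

Call:
apply_moves(
  commands=[
    [-0.92, 0.16, 0, 0],
    [-0.92, 0.16, 0, 0],
    [-0.7, 0.16, 0, 0],
    [-0.5, 0, 0, 0],
    [0, 0, 0, 0],
  ],
)

```text
clock: 41.28
eef_pos: [0.5788, 0.2096, 0.1703]
tool_rot: [-0.61, 0.792, 0.0, -0.0]
ft_force: [-0.1, -0.7, -0.9]
grip_width: 0.0854
grasp_force: 0.0
```

Call:
apply_moves(
  commands=[
    [0, 0, 0, 0],
    [0, 0, 0, 0],
    [0, 0, 0, 0],
    [0, 0, 0, 0],
    [0, 0, 0, 0],
  ],
)

```text
clock: 41.7
eef_pos: [0.5791, 0.2071, 0.1715]
tool_rot: [-0.609, 0.793, -0.0, 0.0]
ft_force: [0.1, 0.5, 0.3]
grip_width: 0.0855
grasp_force: 0.0
```

```bash
python3 chk.py w5 "[(.579,.220)]" | tail -1
```

```text
[0.5791 0.2071 0.1715] phi 254.99541928042345 [ 0.34  0.51  0.19  1.25 -0.   -0.97]
```

View pics/w5.png

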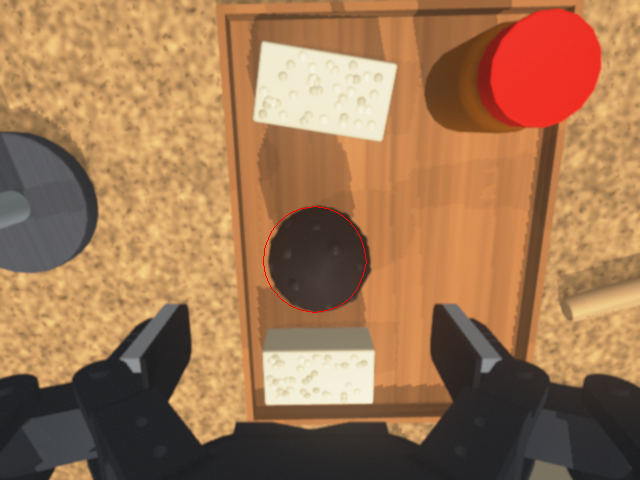

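The dark egg at (318,260) sits about 2 mm off the prediction and is clear of both bars. I shift, descend and grip.

Call:
apply_moves(
  commands=[
    [-0.29, 0.13, 0, 0],
    [-0.29, 0.13, 0, 0],
    [0, 0, 0.5, 0],
    [0, 0, 0.7, 0],
    [0, 0, 0.7, 0],
  ],
)

```text
clock: 42.17
eef_pos: [0.577, 0.2211, 0.1327]
tool_rot: [-0.609, 0.793, -0.0, 0.0]
ft_force: [0.3, -0.1, -0.4]
grip_width: 0.0854
grasp_force: 0.0
```

Call:
apply_moves(
  commands=[
    [0, 0, 0.7, 0],
    [0, 0, 0.7, 0],
    [0, 0, 0.7, 0],
    [0, 0, 0.7, 0],
    [0, 0, 0.7, 0],
  ],
)

```text
clock: 42.58
eef_pos: [0.5765, 0.2207, 0.0618]
tool_rot: [-0.609, 0.793, 0.0, -0.0]
ft_force: [0.4, 0.6, -0.4]
grip_width: 0.0857
grasp_force: 0.0
```

Call:
apply_moves(
  commands=[
    [0, 0, 0.5, 0],
    [0, 0, 0.35, 0],
    [0, 0, 0, 0],
    [0, 0, 0, 0],
    [0, 0, 0, 0],
  ],
)

```text
clock: 43.0
eef_pos: [0.5776, 0.2208, 0.0471]
tool_rot: [-0.609, 0.793, -0.0, 0.001]
ft_force: [-0.4, -0.5, 0.7]
grip_width: 0.0852
grasp_force: 0.0
```

Call:
apply_moves(
  commands=[
    [0, 0, 0, 0],
    [0, 0, 0, 0],
    [0, 0, 0, 0],
    [0, 0, 0, 0],
    [0, 0, 0, 0],
  ],
  claw=0.35,
)

```text
clock: 43.42
eef_pos: [0.578, 0.2209, 0.048]
tool_rot: [-0.609, 0.793, -0.0, 0.002]
ft_force: [-0.2, 1.1, 5.4]
grip_width: 0.0623
grasp_force: 65.6
```

Call:
apply_moves(
  commands=[
    [0, 0, 0, 0],
    [0, 0, -0.1, 0],
    [0, 0, -0.3, 0],
    [0, 0, -0.6, 0],
    [0, 0, -0.6, 0],
  ],
)

```text
clock: 43.83
eef_pos: [0.5761, 0.2201, 0.0779]
tool_rot: [-0.609, 0.793, 0.0, -0.001]
ft_force: [0.2, 0.1, -1.1]
grip_width: 0.062
grasp_force: 65.2
```

Call:
apply_moves(
  commands=[
    [0, 0, -0.6, 0],
    [0, 0, -0.6, 0],
    [0, 0, -0.6, 0],
    [0, 0, -0.6, 0],
    [0, 0, -0.6, 0],
  ],
)

```text
clock: 44.25
eef_pos: [0.5766, 0.2202, 0.1387]
tool_rot: [-0.609, 0.793, 0.0, -0.001]
ft_force: [0.5, 0.1, -0.7]
grip_width: 0.0618
grasp_force: 65.2
```

Call:
apply_moves(
  commands=[
    [0, 0, -0.6, -0.1],
    [0, 0, -0.6, -0.1],
    [0, 0, -0.4, -0.05],
    [0, 0, 0, 0],
    [0, 0, 0, 0],
  ],
)

```text
clock: 44.67
eef_pos: [0.577, 0.2204, 0.1706]
tool_rot: [-0.707, 0.707, -0.0, 0.0]
ft_force: [0.1, -0.1, -1.1]
grip_width: 0.0622
grasp_force: 65.2
```

Call:
apply_moves(
  commands=[
    [0.6, 0.1, 0, 0],
    [0.9, 0.15, 0, 0],
    [0.9, 0.15, 0, 0],
    [0.9, 0.15, 0, 0],
    [0.9, 0.15, 0, 0],
  ],
)

```text
clock: 45.08
eef_pos: [0.5618, 0.1347, 0.169]
tool_rot: [-0.707, 0.707, 0.001, -0.001]
ft_force: [-0.6, -0.4, -1.0]
grip_width: 0.0621
grasp_force: 65.2
```

Call:
apply_moves(
  commands=[
    [0.9, 0.15, 0, 0],
    [0.9, 0.15, 0, 0],
    [0.9, 0.15, 0, 0],
    [0.9, 0.15, 0, 0],
    [0.9, 0.15, 0, 0],
  ],
)

```text
clock: 45.5
eef_pos: [0.5467, 0.0446, 0.1692]
tool_rot: [-0.707, 0.707, 0.001, -0.001]
ft_force: [-0.7, 0.1, -0.8]
grip_width: 0.0618
grasp_force: 65.2
```

Call:
apply_moves(
  commands=[
    [0.9, 0.15, 0, 0],
    [0.9, 0.15, 0, 0],
    [0.9, 0.15, 0, 0],
    [0.9, 0.15, 0, 0],
    [0.9, 0.15, 0, 0],
  ],
)

```text
clock: 45.92
eef_pos: [0.5317, -0.0452, 0.1692]
tool_rot: [-0.707, 0.707, 0.001, -0.001]
ft_force: [0.2, 0.1, -0.9]
grip_width: 0.0617
grasp_force: 65.2
```

Call:
apply_moves(
  commands=[
    [0.9, 0.15, 0, 0],
    [0.9, 0.15, 0, 0],
    [0.9, 0.15, 0, 0],
    [0.7, 0.1, 0, 0],
    [0, 0, 0, 0],
  ],
)

```text
clock: 46.33
eef_pos: [0.5205, -0.1145, 0.1693]
tool_rot: [-0.706, 0.708, 0.001, -0.001]
ft_force: [-0.8, 0.0, -1.4]
grip_width: 0.0617
grasp_force: 65.2
```

Call:
apply_moves(
  commands=[
    [0, 0, 0, 0],
    [0, 0, 0, 0],
    [0, 0, 0, 0],
    [0, 0, 0, 0],
    [0, 0, 0, 0],
  ],
)

```text
clock: 46.75
eef_pos: [0.5223, -0.1109, 0.1703]
tool_rot: [0.708, -0.706, -0.0, -0.0]
ft_force: [-0.0, -0.4, -0.8]
grip_width: 0.0616
grasp_force: 65.2
```

Call:
apply_moves(
  commands=[
    [0, 0, 0.5, 0],
    [0, 0, 0.7, 0],
    [0, 0, 0.7, 0],
    [0, 0, 0.7, 0],
    [0, 0, 0.7, 0],
  ],
)

```text
clock: 47.17
eef_pos: [0.5221, -0.1112, 0.103]
tool_rot: [0.708, -0.707, -0.0, 0.0]
ft_force: [0.8, 0.3, -1.3]
grip_width: 0.0621
grasp_force: 65.2
```

Call:
apply_moves(
  commands=[
    [0, 0, 0.7, 0],
    [0, 0, 0.7, 0],
    [0, 0, 0.6, 0],
    [0, 0, 0.35, 0],
    [0, 0, 0.2, 0],
  ],
)

```text
clock: 47.58
eef_pos: [0.5213, -0.1112, 0.0517]
tool_rot: [0.708, -0.707, -0.001, 0.001]
ft_force: [-0.1, 0.2, -0.7]
grip_width: 0.0618
grasp_force: 65.2
```

Call:
apply_moves(
  commands=[
    [0, 0, 0, 0],
    [0, 0, 0, 0],
    [0, 0, 0, 0],
    [0, 0, 0, 0],
    [0, 0, 0, 0],
  ],
)

```text
clock: 48.0
eef_pos: [0.5228, -0.1117, 0.054]
tool_rot: [0.707, -0.707, 0.001, -0.0]
ft_force: [-0.1, -0.1, -1.9]
grip_width: 0.0618
grasp_force: 65.2
```

Call:
apply_moves(
  commands=[
    [0, 0, 0.1, 0],
    [0, 0, 0.1, 0],
    [0, 0, 0.08, 0],
    [0, 0, 0, 0],
    [0, 0, 0, 0],
  ],
)

```text
clock: 48.42
eef_pos: [0.522, -0.1116, 0.0474]
tool_rot: [0.707, -0.707, -0.0, 0.0]
ft_force: [0.7, -0.5, -0.3]
grip_width: 0.062
grasp_force: 65.2
```

Call:
apply_moves(
  commands=[
    [0, 0, 0.03, 0],
    [0, 0, 0.03, 0],
    [0, 0, 0.02, 0],
    [0, 0, 0, 0],
    [0, 0, 0, 0],
  ],
)

```text
clock: 48.83
eef_pos: [0.5224, -0.1117, 0.0469]
tool_rot: [0.707, -0.707, 0.0, -0.0]
ft_force: [-2.9, -0.8, 4.2]
grip_width: 0.062
grasp_force: 65.8
```

Call:
apply_moves(
  commands=[
    [0, 0, 0, 0],
    [0, 0, 0, 0],
    [0, 0, 0, 0],
    [0, 0, 0, 0],
    [0, 0, 0, 0],
  ],
  claw=0.08,
)

```text
clock: 49.25
eef_pos: [0.5222, -0.1116, 0.0459]
tool_rot: [0.707, -0.707, -0.0, 0.0]
ft_force: [-0.1, 0.0, 0.5]
grip_width: 0.0784
grasp_force: 0.0
```

Call:
apply_moves(
  commands=[
    [0, 0, -0.4, 0],
    [0, 0, -0.9, 0],
    [0, 0, -0.9, 0],
    [0, 0, -0.9, 0],
    [0, 0, -0.9, 0],
  ],
)

```text
clock: 49.67
eef_pos: [0.5222, -0.1116, 0.1274]
tool_rot: [0.707, -0.707, 0.0, -0.0]
ft_force: [0.1, -0.3, 0.3]
grip_width: 0.0783
grasp_force: 0.0
```

Call:
apply_moves(
  commands=[
    [0, 0, -0.9, 0],
    [0, 0, -0.9, 0],
    [0, 0.8, -0.6, 0],
    [0, 0.9, 0, 0],
    [0, 0.9, 0, 0],
  ],
)

```text
clock: 50.08
eef_pos: [0.4707, -0.1118, 0.1757]
tool_rot: [0.708, -0.707, 0.001, -0.001]
ft_force: [-0.4, -0.3, -0.6]
grip_width: 0.0785
grasp_force: 0.0
```

Call:
apply_moves(
  commands=[
    [0, 0.9, 0, 0],
    [0, 0.8, 0, 0],
    [0, 0.5, 0, 0],
    [0, 0, 0, 0],
    [0, 0, 0, 0],
  ],
)

```text
clock: 50.5
eef_pos: [0.4267, -0.1118, 0.1747]
tool_rot: [0.707, -0.707, 0.001, -0.0]
ft_force: [0.1, -0.2, -0.3]
grip_width: 0.0784
grasp_force: 0.0
```

```bash
python3 -c "
from h import *
o=bot.get_obs();print(o['clock'],o['eef_pos'].round(3),abs(o['joint_vel']).max())
a=bot.camera('scene')['image'][150:400,130:450];b=bot.camera('side')['image'][130:390,170:490]
cv2.imwrite('pics/end.png',np.vstack([cv2.resize(a,(384,300)),cv2.resize(b,(384,300))]))"
```

```text
50.5 [ 0.427 -0.112  0.175] 0.028239378851555363
```

View pics/end.png

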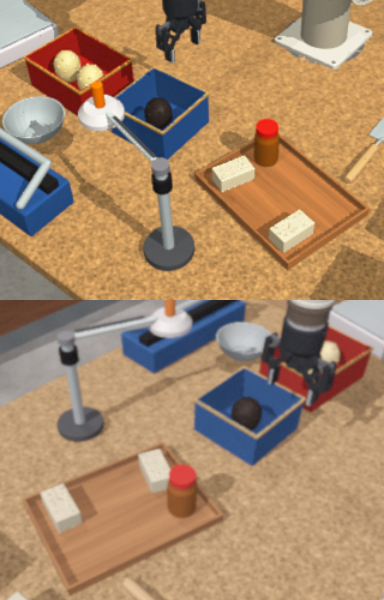

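Both pale eggs stand in the red tin at (67,65) and (90,77), and the dark egg stands in the blue tin at (158,112). The lamp is swung to the right, the bystanders are where they were, and the gripper touches nothing. I'm handing in the job.

```bash
python3 -c "
from workcell import bot
print(bot.job_done())"
```

```text
the job is handed in; nothing more can be done
None
```

I swung the lamp round to the robot's right, set both pale eggs down softly in the red tin and the dark one in the blue tin, and handed the job in at about 51 s; no verdict came back.

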